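Function test of the bench emergency stop

TASK

Do the function test of the bench's emergency stop, touching only with the closed fingertips or the side of a finger and gripping nothing: press the red mushroom button on the yellow box straight down until it latches, and take the hand off it so that it is seen to stay down. Then push its side lug round clockwise (seen from above) until the mushroom is released and springs back up, and finally press the blue reset button fully in and let it go. Press gently, do not press the green start button, and leave the small things standing about where they are.

Things in the scene. Friction and masses are not known exactly. Their poses are not given: they have to be found in the camera images.
- stop_box: Yellow emergency-stop enclosure, fixed to the worktop, 88 x 88 mm, top face 56 mm high. Origin: centre of its underside, on the axis of the mushroom; z up. Its -x axis is the side to which the mushroom's lug points when not twisted. A steel collar of 24 mm radius stands 6 mm above the top face under the mushroom; a short black cable gland sticks out 14 mm on its +x side.
- stop_top (a point): Centre of the top of the red mushroom (slightly domed head, 48 mm diameter, 22 mm thick, white turn arrows on it). It is 98 mm above the worktop when the mushroom is out and 89 mm when pressed right down.
- stop_lug (a point): Point on the centreline of the red release lug, 40 mm from the mushroom's axis and half-way up the lug. The lug is a radial bar, part of the mushroom, 10 mm wide and 18 mm high, reaching from the head to 52 mm from the axis; its top is 9 mm above this point and its underside 9 mm below (20 mm above the enclosure's top face when out, 11 mm when latched). It turns and goes up and down with the mushroom.
- stop_press (a joint): Depth to which the mushroom is pressed, m: 0 out, 0.009 right down on its hard stop. A spring pushes it out (1.5 N out, 4.5 N down); pressing past the latch takes about 5 N in all, and on the hard stop the force rises at once. Let go after being pressed right down, it stays latched at about 0.0075; let go too early it comes out again. Pulling does not release it.
- stop_twist (a joint): Twist of the mushroom, rad: 0 at rest, growing clockwise seen from above, end stop at 0.95. A spring turns it back to 0 when let go (about 2 N at the lug while twisting). When latched, the latch lets go between about 0.35 and 0.5 and the mushroom springs out by itself, lug included.
- reset_box: Grey box 64 x 64 mm, 42 mm high, fixed to the worktop, with the BLUE reset push button on its top. Origin: centre of its underside.
- reset_button_top (a point): Centre of the top of the blue reset button (28 mm diameter), about 64 mm above the worktop when out.
- reset_button (a joint): Depth to which the blue reset button is pressed, m: 0 out, 0.006 fully in on its stop; spring return, 5 N fully in.
- start_box: The same grey box with the GREEN start push button on its top, which must not be pressed. It and the reset box may stand on either side of the yellow box. Origin: centre of its underside.
- start_button (a joint): Depth to which the green start button is pressed, m: 0 out, 0.006 fully in.
- amber_vial: Bystander, loose: brown glass vial with black cap, 28 mm diameter, 57 mm high. Origin: centre of its underside.
- red_cap_bottle: Bystander, loose: small white bottle with red cap, 35 mm diameter, 73 mm high. Origin: centre of its underside.
- small_carton: Bystander, loose: small flat carton, 50 x 50 x 22 mm. Origin: centre of its underside.
- weigh_boat: Bystander, loose: white plastic weighing boat, 84 x 84 x 12 mm. Origin: centre of its underside.
- blue_cap_vial: Bystander, loose: clear vial with blue cap, 24 mm diameter, 47 mm high. Origin: centre of its underside.
Things that resemble listed ones, but are neither listed nor needed, are in the scene too. What is shaped like the reset_box but turquoise is not meant.

How it is judged:
By the outcome, as a careful person would: the job done as asked, in the order asked, and still so for the second after the job is handed in, with the robot touching nothing.
It also fails if it takes over 51 s, if anything falls off the work surface, if the arm or the gripper's body presses on something with over 40 N, if the wrist force passes 120 N, or if a joint passes its speed limit or range.

ROBOT

A 7-joint arm with a two-finger parallel gripper is mounted at the origin on a cart in front of the work surface, level with it; the furniture and walls round the work are solid. World frame = base frame: x ahead of the robot, y to its left, z up, the work surface at z = 0. Lengths are in m, angles in rad, forces in N, time in s.
With the tool pointing down it reaches from about 0.425 to 0.875 m from the base axis. Payload 8.4 kg.
Tool frame: the origin (TCP) lies on the mounting face of the last link; the fingertips stand 173 mm ahead of it and the grasp point (between the pads) lies 155 mm ahead of it; z points along the fingers, y is the line along which they close (so a half turn about z gives the same grasp; the last joint's range is limited). The gripper opens to 85 mm and grips with 20 to 120 N. Pads are 22 mm wide; open, the fingers measure 114 mm over their backs; the gripper's body (76 mm by 85 mm) begins 54 mm behind the grasp point. The pads swing forward as they close: fully open they stand 13 mm farther back than shut.
Start: joints at [-1.277, 0.333, 0.04, 1.465, -0.013, 1.343, -0.059], TCP at [0.249, 0.6, 0.405] pointing down, gripper open.
Joint ranges: [-2.58, 2.58], [-0.38, 2.09], [-1.3, 1.39], [0.25, 2.4], [-1.5, 4.64], [0.08, 2.09], [-2.65, 2.65]. Speed limits (rad/s): [2.22, 2.22, 2.79, 2.79, 3.14, 3.14, 3.14].

INTERFACE

Orientations are given as a rotation vector (axis times angle).
In Python, from rig import r, eyes gives the robot as it stands.
- The arm moves only by the tool servo_tool, never from a script. Its argument "series" is a list of rows, each a list of 7 numbers: the opening, from -1 (shut) to 1 (fully open), then the shift along the world's x, y, z in cm, then the turn, a rotation vector about the world's x, y, z in degrees. In form: [[jaw, x, y, z, ax, ay, az], ...]. A call has 1 to 20 rows; each row is the pose to reach, as a shift and turn from the pose commanded when the call began; what a row does not reach only later rows make up. A row lasts 1/8 s, in which the tool goes at most 62.5 mm and 10.7 degrees, less where a joint would pass 70% of its speed; a pose out of reach is approached as far as the arm can. A call with a gripper value outside its range is refused whole. The fingers move at their own pace and stop on an object; the grip force is fixed at half the most. Time passes only in rows, so rows that repeat a pose let the fingers close. It gives the time, the measured TCP pose, the force, the opening and the grip force at its end, in the units of the state.
- r.read_state(): the state, without advancing time (a new reading comes with each control period).
- eyes.get_image(name): name is "scene" or "side" or "wrist"; returns the picture (384x512x3 uint8, red, green, blue); there is no depth.
- eyes.camera_params(name): a dict with "camera_matrix" (3x3 intrinsics, pixels), "view" (4x4, takes a point from world to camera coordinates). Camera axes: x right, y down, z forward; pixel columns grow to the right and rows downward; lengths in m; the calibration is good to about 2 mm. A picture is of the moment at which its call begins: read the wrist's pose just before it. camera_params takes no time and is no camera call; for the wrist camera it gives the pose at the moment of the call.
- r.finish_job(): hands the job in; it is judged then, once.
Trained networks look in the newest picture that a camera, given by its name, has taken for a name from the list of things; names that differ only in an ending like _2 or _b are one class to them, and where a whole thing is asked for, a point or a joint stands for the part that bears it (a point fixed in the world has none). Each returns a list of dicts, best first, with "conf" (0 to 1); they miss things now and then, are a little off and sometimes report something else, mostly with a low value. They report only what shows in the picture. A call takes as long as a camera call. They do not tell look-alikes from the thing itself.
- eyes.silhouettes(camera, name): "pixels" (384x512 bool, what is visible of it) and "box" ([left, top, right, bottom] in pixels, round what is visible of it).
The state is a dict: "time": time; "qpos": joint angles; "dq": joint speeds; "joint_torque": joint torques, N m; "ee_pos": TCP position; "tcp_rot": TCP orientation; "contact_force": force on the tool from outside, world axes, zero at the start; "torque": the same for the moment, N m; "width": finger opening in m; "grasp_force": force on a finger pad.
Only numpy, scipy, OpenCV 4.12 (cv2) and the standard library are available. Lean on these libraries where they do the work, as an engineer would, in place of code of your own. Each camera call takes 0.05 s, during which the arm holds its last target. There are 200 camera calls.

## Working session

There is one attempt and no reset: what is moved stays moved. The work goes in short steps, Python scripts to look and compute and a tool call to move; the robot and the scene stay as the last step left them, time stands still between calls to the robot, and variables do not carry over. Pictures are saved under pics/ and viewed, at most 13 in all, crops included, and the job is handed in when it is done.

Besides the shell and the picture viewer there is one more tool, called after ">>>" by a JSON object that holds its "method" and its "body". servo_tool: Moves the arm, as the interface text tells. Its arguments: {"type":"object","properties":{"series":{"type":"array","items":{"type":"array","items":{"type":"number"}}}},"required":["series"]}

```bash
mkdir -p pics; ls; python3 - <<'E'
from rig import r, eyes
import cv2,numpy as np
s=r.read_state(); print(s['time'],s['ee_pos'],s['tcp_rot'],s['width'])
a=[]
for n in ("scene","side"):
    im=eyes.get_image(n); a.append(im); cv2.imwrite(f"pics/{n}0.png",im[:,:,::-1])
    p=eyes.camera_params(n); print(n,p['camera_matrix'].tolist(),np.round(p['view'],3).tolist())
    for t in ("stop_box","stop_lug","reset_box","start_box"):
        for d in eyes.silhouettes(n,t): print(n,t,round(d['conf'],2),d['box'])
E
```

```text
pics
0.0 [0.24877365 0.60030057 0.40379986] [-6.13108459e-01 -3.08096908e+00  2.61301850e-03] 0.08518581430575808
scene [[478.99907196448964, 0.0, 255.38964193910198], [0.0, 478.99907196448964, 195.92143879284959], [0.0, 0.0, 1.0]] [[-0.464, -0.886, -0.018, 0.277], [-0.375, 0.214, -0.902, 0.26], [0.803, -0.412, -0.432, 0.869], [0.0, 0.0, 0.0, 1.0]]
scene stop_box 0.6 [261.6, 179.0, 301.2, 223.5]
scene stop_box 0.29 [308.2, 229.6, 348.4, 245.3]
scene stop_lug 0.61 [271.3, 177.1, 287.0, 193.7]
scene reset_box 0.98 [127.6, 240.8, 160.3, 278.0]
scene reset_box 0.73 [191.9, 228.7, 216.0, 257.7]
scene start_box 0.85 [334.5, 188.9, 360.5, 213.8]
side [[455.7513891943854, 0.0, 253.80863831530436], [0.0, 455.7513891943854, 197.46538919415065], [0.0, 0.0, 1.0]] [[0.999, 0.03, -0.012, -0.499], [0.006, -0.541, -0.841, 0.093], [-0.032, 0.841, -0.541, 1.138], [0.0, 0.0, 0.0, 1.0]]
side stop_box 0.61 [248.8, 212.9, 295.7, 265.9]
side stop_lug 0.95 [249.1, 206.6, 280.8, 228.0]
side reset_box 0.98 [233.0, 145.8, 254.9, 172.3]
side reset_box 0.85 [228.2, 171.8, 255.3, 198.5]
side reset_box 0.68 [247.7, 210.6, 281.6, 228.8]
side start_box 0.75 [305.8, 273.4, 320.5, 283.3]
side start_box 0.64 [222.5, 279.1, 257.6, 318.9]
```

View pics/scene0.png

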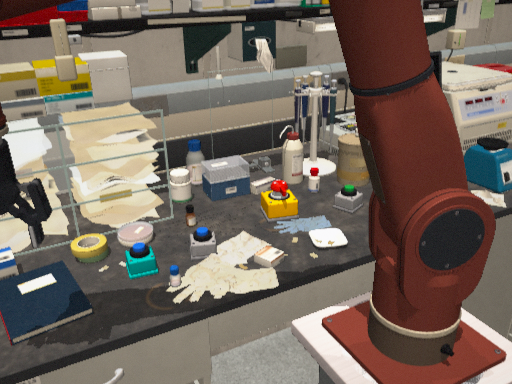

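View pics/side0.png

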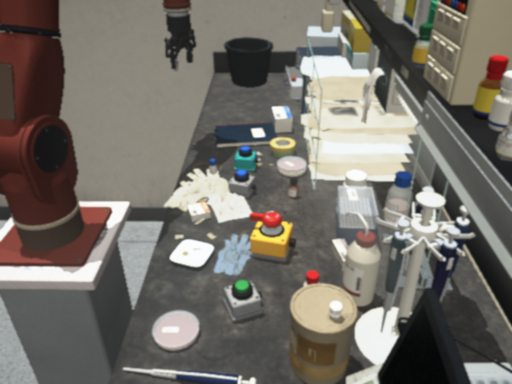

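Candidates for the blue reset button: grey box at scene (203,243) / side (241,180), and turquoise box at scene (142,260) / side (246,155). I choose the grey one. The stop is the yellow box at scene (280,203) / side (271,240); its lug points left in the side view (about 255,215). The green start button is at scene (348,197) / side (242,290).

```bash
cat > h.py <<'E'
from rig import r, eyes
import cv2,numpy as np
def P(p): return p['camera_matrix']@np.asarray(p['view'])[:3]
def tri(p1,u1,p2,u2):
    X=cv2.triangulatePoints(P(p1),P(p2),np.float64(u1).reshape(2,1),np.float64(u2).reshape(2,1)).ravel(); return X[:3]/X[3]
def proj(p,X): 
    x=P(p)@np.r_[X,1]; return x[:2]/x[2]
def onplane(p,u,z):
    V=np.asarray(p['view']);K=p['camera_matrix'];R=V[:3,:3]
    c=-R.T@V[:3,3]; d=R.T@np.linalg.inv(K)@np.r_[u,1]; return c+d*(z-c[2])/d[2]
def blob(im,box,lo,hi):
    l,t,rr,b=map(int,box); h=cv2.cvtColor(im[t:b,l:rr],cv2.COLOR_RGB2HSV)
    m=cv2.inRange(h,np.array(lo),np.array(hi))
    n,L,S,C=cv2.connectedComponentsWithStats(m); k=1+S[1:,4].argmax(); return C[k]+[l,t],S[k]+[l,t,0,0,0]
E
python3 - <<'E'
from h import *
A=cv2.imread('pics/scene0.png')[:,:,::-1].copy();B=cv2.imread('pics/side0.png')[:,:,::-1].copy()
pa,pb=eyes.camera_params('scene'),eyes.camera_params('side')
for n,ba,bb,lo,hi in [('blue',(190,222,218,260),(228,165,256,200),(105,120,50),(130,255,255)),
 ('green',(333,178,362,214),(222,275,260,320),(50,120,40),(80,255,255)),
 ('yellow',(258,175,302,225),(245,210,298,268),(18,150,80),(32,255,255)),
 ('red',(258,175,302,225),(245,205,298,268),(0,150,80),(8,255,255))]:
    (u,s),(v,t)=blob(A,ba,lo,hi),blob(B,bb,lo,hi); print(n,u,s,v,t,tri(pa,u,pb,v).round(3))
cv2.imwrite('pics/crop1.png',np.hstack([cv2.resize(A[165:270,180:300],None,fx=3.3,fy=3.3),cv2.resize(B[140:245,210:300],None,fx=3.3,fy=3.3)])[:,:,::-1])
E
```

```text
blue [201.60784314 231.39215686] [196 227  12  10 102] [241.01408451 173.05633803] [236 170  11   8  71] [0.457 0.214 0.057]
green [348.625    187.921875] [344 185  10   7  64] [241.56737589 285.84397163] [235 280  14  13 141] [ 0.482 -0.233  0.057]
yellow [278.96438356 205.10958904] [261 189  37  30 730] [270.9345898  240.94456763] [250 221  43  36 902] [ 0.542 -0.045  0.024]
red [279.18181818 186.64772727] [270 180  18  16 176] [267.2877193  218.60701754] [251 212  31  15 285] [ 0.533 -0.04   0.084]
```

View pics/crop1.png

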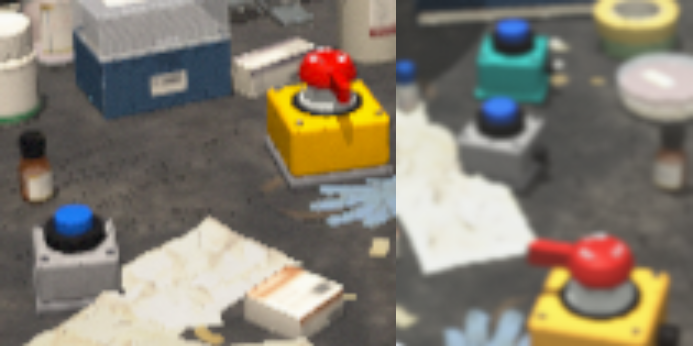

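Crop confirms: the blue button on the grey box (scene crop 75,220), and the yellow stop with its lug towards the robot (side crop 550,250). Now I move the wrist camera over the stop.

>>> {"method": "servo_tool", "body": {"series": [[-1,5,-6,0,0,0,0],[-1,10,-12,0,0,0,0],[-1,15,-20,0,0,0,5],[-1,19,-26,0,0,0,10],[-1,21,-32,0,0,0,15],[-1,22,-38,0,0,0,20],[-1,23,-44,0,0,0,22],[-1,23,-50,0,0,0,22],[-1,23,-56,0,0,0,22],[-1,23,-62,0,0,0,22],[-1,23,-64,0,0,0,22],[-1,23,-64,0,0,0,22],[-1,23,-64,0,0,0,22]]}}

```text
time: 2.12
ee_pos: [0.4788, -0.04, 0.4049]
tcp_rot: [0.017, 3.141, 0.001]
contact_force: [-0.2, 0.8, -0.2]
width: 0.0002
grasp_force: 0.0
```

```bash
python3 - <<'E'
from h import *
s=r.read_state(); print(s['time'],s['ee_pos'],s['tcp_rot'],s['width'],s['qpos'].round(2) if hasattr(s['qpos'],'round') else s['qpos'])
p=eyes.camera_params('wrist'); im=eyes.get_image('wrist'); cv2.imwrite('pics/w1.png',im[:,:,::-1])
np.savez('w1',K=p['camera_matrix'],V=p['view'])
V=np.asarray(p['view']);print('cam',-V[:3,:3].T@V[:3,3],V[2,:3], V[0,:3])
for t in ("stop_box","stop_lug","reset_box"):
    for d in eyes.silhouettes('wrist',t): print(t,round(d['conf'],2),d['box'])
E
```

```text
2.125 [ 0.47877129 -0.04000868  0.40487376] [1.68746746e-02 3.14119914e+00 6.69130856e-04] 0.00016463634413791062 [-0.53 -0.04  0.52  1.88  0.02  1.29  1.54]
cam [ 0.40288014 -0.0386405   0.37425447] [ 0.29717336 -0.0026232  -0.95481994] [1.07559695e-02 9.99941973e-01 6.00466398e-04]
stop_box 0.79 [219.4, 174.7, 294.5, 244.4]
stop_box 0.29 [470.2, 137.2, 498.7, 162.9]
stop_lug 0.7 [237.0, 185.8, 280.6, 237.6]
reset_box 0.69 [114.9, 248.5, 158.6, 297.1]
reset_box 0.57 [418.3, 116.6, 503.6, 176.6]
```

View pics/w1.png

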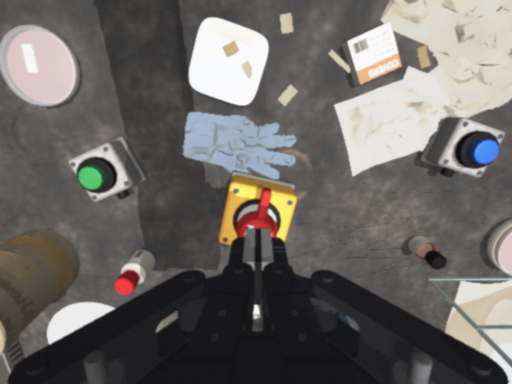

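Wrist view: the stop's lug is at (265,200) and its collar at about (257,225), partly behind the fingers. Blue reset on the grey box is at (480,150), green at (92,178). I shift +x and lower so the stop is clear of the fingers.

>>> {"method": "servo_tool", "body": {"series": [[-1,5,0,-3,0,0,0],[-1,9,0,-6,0,0,0],[-1,10,0,-8,0,0,0],[-1,10,0,-8,0,0,0]]}}

```text
time: 2.82
ee_pos: [0.5788, -0.0379, 0.3226]
tcp_rot: [-0.011, -3.138, 0.002]
contact_force: [-0.3, 0.3, -0.4]
width: 0.0
grasp_force: 0.0
```

```bash
python3 - <<'E'
from h import *
s=r.read_state(); print(s['time'],s['ee_pos'],s['tcp_rot'])
p=eyes.camera_params('wrist'); im=eyes.get_image('wrist'); cv2.imwrite('pics/w2.png',im[:,:,::-1])
np.savez('w2',K=p['camera_matrix'],V=p['view'])
h=cv2.cvtColor(im,cv2.COLOR_RGB2HSV)
def m(lo,hi,im):
    h=cv2.cvtColor(im,cv2.COLOR_RGB2HSV); M=cv2.inRange(h,np.array(lo),np.array(hi)); return M
for n,lo,hi in [('red',(0,150,80),(8,255,255)),('yel',(18,150,80),(32,255,255)),('blue',(108,150,60),(128,255,255))]:
    k,L,S,C=cv2.connectedComponentsWithStats(m(lo,hi,im)); 
    for i in 1+np.argsort(-S[1:,4])[:2]:
        print(n,C[i],S[i]); 
        c=cv2.findContours((L==i).astype(np.uint8),0,2)[0][0]
        print(cv2.minAreaRect(c), cv2.boxPoints(cv2.minAreaRect(c)).tolist())
E
```

```text
2.825 [ 0.57882337 -0.03786384  0.3226356 ] [-1.06079534e-02 -3.13753713e+00  1.72529952e-03]
red [253.33301127 148.29307568] [ 220   87   63  101 3105]
((262.02081298828125, 142.32623291015625), (62.17892074584961, 97.60020446777344), 35.639808654785156) [[208.31930541992188, 163.8704376220703], [265.1897277832031, 84.55113220214844], [315.7223205566406, 120.78202819824219], [258.8518981933594, 200.10133361816406]]
red [ 73.14285714 255.28571429] [ 72 254   4   4   7]
((72.99999237060547, 255.00001525878906), (1.4142134189605713, 4.242640495300293), 45.0) [[70.99999237060547, 256.0], [73.99999237060547, 253.00001525878906], [74.99999237060547, 254.00003051757812], [71.99999237060547, 257.0]]
yel [219.04358502 151.29527317] [ 198   92   85  113 1629]
((246.75796508789062, 147.30703735351562), (86.01896667480469, 99.38432312011719), 10.491477966308594) [[195.41909790039062, 188.33688354492188], [213.51593017578125, 90.61406707763672], [298.0968322753906, 106.27719116210938], [280.0, 204.0]]
yel [295.23412698 144.93650794] [270 105  41  96 252]
((296.5021057128906, 149.2754364013672), (95.92155456542969, 38.106903076171875), 78.94358825683594) [[268.6046142578125, 105.85884094238281], [306.00421142578125, 98.55088806152344], [324.39959716796875, 192.69203186035156], [287.0, 199.99998474121094]]
```

View pics/w2.png

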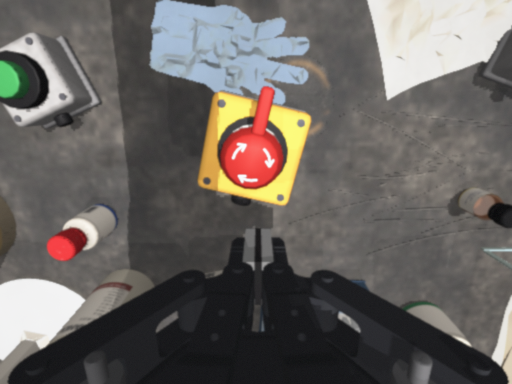

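Now the stop is clear: mushroom centre about (251,157), lug tip (266,90), four screws at about (222,102), (303,122), (281,198), (207,181).

```bash
python3 - <<'E'
from h import *
d=np.load('w2.npz');p=dict(camera_matrix=d['K'],view=d['V'])
print('cam',-d['V'][:3,:3].T@d['V'][:3,3])
c=onplane(p,(251.5,156.5),.087)
print('head',c,'width',onplane(p,(283,157),.085)[1]-onplane(p,(220,157),.085)[1])
sc=[onplane(p,u,.056) for u in [(222,102),(303,122),(281,198),(207,181)]];print('screws',np.mean(sc,0),[(np.linalg.norm(sc[i]-sc[i-1])) for i in range(4)])
l=onplane(p,(266,92),.089);print('lugtip',l,'dist',np.linalg.norm(l-c),'ang',np.degrees(np.arctan2(*(l-c)[1::-1])))
e=sc[0]-sc[3]+sc[1]-sc[2];print('box -x ang',np.degrees(np.arctan2(e[1],e[0])))
# reset from w1, scene, side
w=np.load('w1.npz');q=dict(camera_matrix=w['K'],view=w['V'])
im=cv2.imread('pics/w1.png')[:,:,::-1].copy()
u,s=blob(im,(440,110,505,180),(105,120,50),(130,255,255)); print(u,s,onplane(q,u,.062))
print('tri',tri(q,u,eyes.camera_params('side'),(241.0,173.06)),tri(q,u,eyes.camera_params('scene'),(201.6,231.4)))
u2=(251.5,156.5);print('head tri', tri(p,u2,eyes.camera_params('side'),(272,219)))
E
```

```text
cam [ 0.50278515 -0.03684186  0.29234688]
head [ 0.54011798 -0.04183381  0.087     ] width 0.046965697197743496
screws [ 0.54227267 -0.04106688  0.056     ] [np.float64(0.06756673706253574), np.float64(0.06763168420698815), np.float64(0.06776019653719673), np.float64(0.0667525556746761)]
lugtip [ 0.49527372 -0.03127693  0.089     ] dist 0.04611350058022372 ang 166.75307389177246
box -x ang 165.95593380406083
[483.11627907 150.85891473] [468 138  31  27 645] [0.45749194 0.21274887 0.062     ]
tri [0.45748484 0.21679766 0.05632031] [0.45701497 0.21490088 0.05768722]
head tri [ 0.54219982 -0.04177937  0.08311125]
```

>>> {"method": "servo_tool", "body": {"series": [[-1,-2,-0.2,-1,0,0,0],[-1,-3.8,-0.35,-3.3,0,0,0],[-1,-3.8,-0.35,-4.6,0,0,0],[-1,-3.8,-0.35,-4.8,0,0,0],[-1,-3.8,-0.35,-4.8,0,0,0]]}}

```text
time: 3.5
ee_pos: [0.5415, -0.0428, 0.2775]
tcp_rot: [0.013, 3.14, -0.0]
contact_force: [0.4, -0.6, 0.1]
width: 0.0001
grasp_force: 0.0
```

>>> {"method": "servo_tool", "body": {"series": [[-1,0,0.1,-0.4,0,0,0],[-1,0,0.1,-0.7,0,0,0],[-1,0,0.1,-0.9,0,0,0],[-1,0,0.1,-1.1,0,0,0],[-1,0,0.1,-1.2,0,0,0],[-1,0,0.1,-1.2,0,0,0]]}}

```text
time: 4.25
ee_pos: [0.5406, -0.0421, 0.2644]
tcp_rot: [-0.014, -3.141, 0.0]
contact_force: [0.4, 0.6, 0.2]
width: -0.0001
grasp_force: 0.0
```

>>> {"method": "servo_tool", "body": {"series": [[-1,0,0,-0.1,0,0,0],[-1,0,0,-0.2,0,0,0],[-1,0,0,-0.2,0,0,0]]}}

```text
time: 4.62
ee_pos: [0.5406, -0.0422, 0.2626]
tcp_rot: [-0.014, -3.141, 0.0]
contact_force: [-2.3, -0.6, 4.4]
width: 0.0001
grasp_force: 2.1
```

```bash
python3 - <<'E'
from h import *
s=r.read_state(); print(s['contact_force'],s['torque'],s['joint_torque'])
A=eyes.get_image('scene');B=eyes.get_image('side')
cv2.imwrite('pics/press1.png',np.hstack([cv2.resize(A[140:240,230:330],None,fx=4,fy=4),cv2.resize(B[170:270,220:320],None,fx=4,fy=4)])[:,:,::-1])
E
```

```text
[-2.27543158 -0.5626655   4.40975673] [-0.11280496  0.53229075 -0.03430771] [-3.27266967e-01 -4.57698977e+01  5.29732436e+00 -3.45338845e+01
 -2.20829328e-01 -8.73321332e-01  1.02261428e-02]
```

View pics/press1.png

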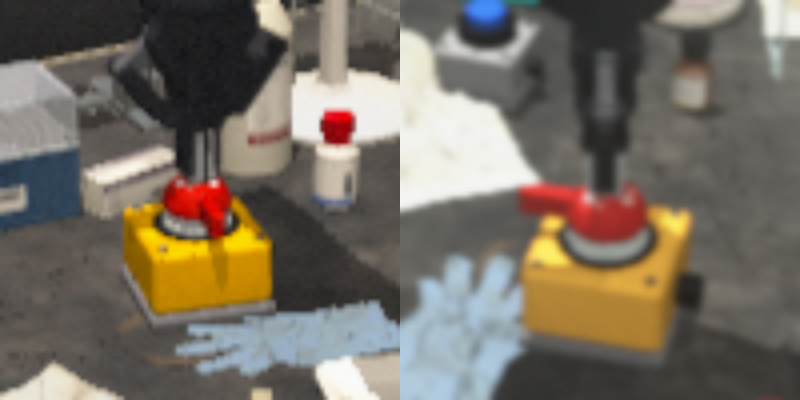

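The tips rest on the mushroom's centre; its collar is still visible, so it seems barely pressed. I continue in small steps.

>>> {"method": "servo_tool", "body": {"series": [[-1,0,0,-0.1,0,0,0],[-1,0,0,-0.2,0,0,0],[-1,0,0,-0.3,0,0,0],[-1,0,0,-0.3,0,0,0]]}}

```text
time: 5.22
ee_pos: [0.5409, -0.0424, 0.2618]
tcp_rot: [0.015, 3.141, 0.002]
contact_force: [-12.9, -0.6, 30.3]
width: -0.0001
grasp_force: 14.9
```

It is on the hard stop (z 0.262 as predicted). Lift off and look.

>>> {"method": "servo_tool", "body": {"series": [[-1,0,0,0.3,0,0,0],[-1,0,0,1.2,0,0,0],[-1,0,0,4,0,0,0],[-1,0,0,5,0,0,0],[-1,0,0,5,0,0,0]]}}

```text
time: 5.85
ee_pos: [0.541, -0.0419, 0.3101]
tcp_rot: [0.013, 3.14, 0.0]
contact_force: [-0.0, 0.1, -1.0]
width: 0.0003
grasp_force: 0.0
```

```bash
python3 - <<'E'
from h import *
s=r.read_state(); print(s['time'],s['contact_force'],s['ee_pos'])
A=eyes.get_image('scene');B=eyes.get_image('side')
A0=cv2.imread('pics/scene0.png')[:,:,::-1];B0=cv2.imread('pics/side0.png')[:,:,::-1]
f=lambda A,B:np.hstack([cv2.resize(A[165:235,240:320],None,fx=4,fy=4),cv2.resize(B[195:265,235:315],None,fx=4,fy=4)])
cv2.imwrite('pics/latch.png',np.vstack([f(A0,B0),f(A,B)])[:,:,::-1])
for I,J in ((A0,B0),(A,B)):
    print(blob(I.copy(),(258,170,302,225),(0,150,80),(8,255,255)),blob(J.copy(),(245,205,298,268),(0,150,80),(8,255,255)))
E
```

```text
5.85 [-0.00631102  0.10152353 -0.98299112] [ 0.54104614 -0.04190946  0.31007135]
(array([279.18181818, 186.64772727]), array([270, 180,  18,  16, 176])) (array([267.2877193 , 218.60701754]), array([251, 212,  31,  15, 285]))
(array([279.40853659, 189.35365854]), array([271, 183,  17,  16, 164])) (array([266.92619926, 221.5202952 ]), array([250, 215,  32,  15, 271]))
```

View pics/latch.png

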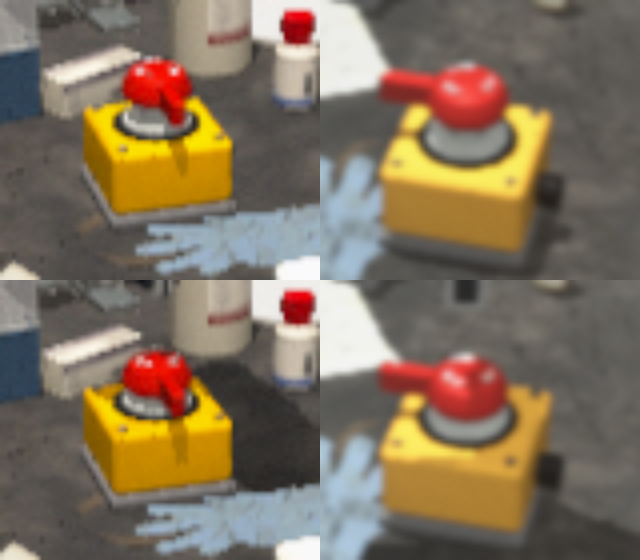

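Compared with the start (top row), the mushroom now stands about 3 px lower in both views, with the hand off it: latched. Next I place the closed fingers beside the lug on its -y side and sweep along an arc about the axis.

>>> {"method": "servo_tool", "body": {"series": [[-1,-1.5,-1,0,0,0,9],[-1,-3.6,-2.6,0,0,0,18],[-1,-3.6,-2.6,0,0,0,27],[-1,-3.6,-2.6,0,0,0,36],[-1,-3.6,-2.6,-3,0,0,36],[-1,-3.6,-2.6,-5.5,0,0,36],[-1,-3.6,-2.6,-6.8,0,0,36],[-1,-3.6,-2.6,-6.8,0,0,36]]}}

```text
time: 6.95
ee_pos: [0.5044, -0.068, 0.2407]
tcp_rot: [0.957, -2.99, -0.0]
contact_force: [-0.6, 0.7, -0.5]
width: 0.0002
grasp_force: 0.0
```

>>> {"method": "servo_tool", "body": {"series": [[-1,-0.4,0.65,0,0,0,-10],[-1,-0.55,1.1,0,0,0,-16],[-1,-0.7,1.45,0,0,0,-21],[-1,-0.75,1.85,0,0,0,-26],[-1,-0.8,2.2,0,0,0,-31],[-1,-0.85,2.6,0,0,0,-36],[-1,-0.8,3,0,0,0,-41],[-1,-0.8,3,0,0,0,-41]]}}

```text
time: 7.95
ee_pos: [0.4972, -0.0379, 0.2425]
tcp_rot: [0.149, 3.137, 0.0]
contact_force: [-1.3, -1.3, 2.0]
width: -0.0001
grasp_force: 0.7
```

```bash
python3 - <<'E'
from h import *
A=eyes.get_image('scene');B=eyes.get_image('side')
cv2.imwrite('pics/tw.png',np.hstack([cv2.resize(A[140:240,230:330],None,fx=4,fy=4),cv2.resize(B[170:270,220:320],None,fx=4,fy=4)])[:,:,::-1])
E
```

```text
(no output)
```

View pics/tw.png

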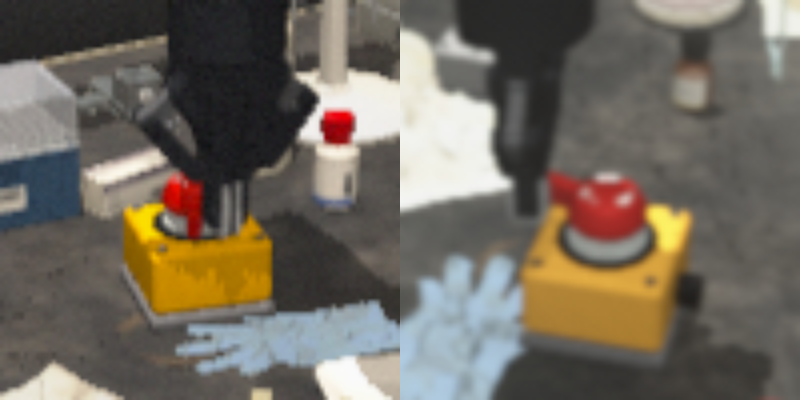

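The finger is against the lug and has begun to twist it (side crop 555,190). I continue the arc.

>>> {"method": "servo_tool", "body": {"series": [[-1,0.05,0.4,0,0,0,-5],[-1,0.15,0.75,0,0,0,-10],[-1,0.25,1.1,0,0,0,-15],[-1,0.4,1.5,0,0,0,-20],[-1,0.55,1.8,0,0,0,-25],[-1,0.7,2,0,0,0,-28],[-1,0.7,2,0,0,0,-28]]}}

```text
time: 8.93
ee_pos: [0.5037, -0.0181, 0.2418]
tcp_rot: [-0.903, -3.009, 0.0]
contact_force: [-2.0, -0.3, 0.9]
width: 0.0
grasp_force: 1.0
```

```bash
python3 - <<'E'
from h import *
A=eyes.get_image('scene');B=eyes.get_image('side')
cv2.imwrite('pics/tw2.png',np.hstack([cv2.resize(A[140:240,230:330],None,fx=4,fy=4),cv2.resize(B[170:270,220:320],None,fx=4,fy=4)])[:,:,::-1])
E
```

```text
(no output)
```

View pics/tw2.png

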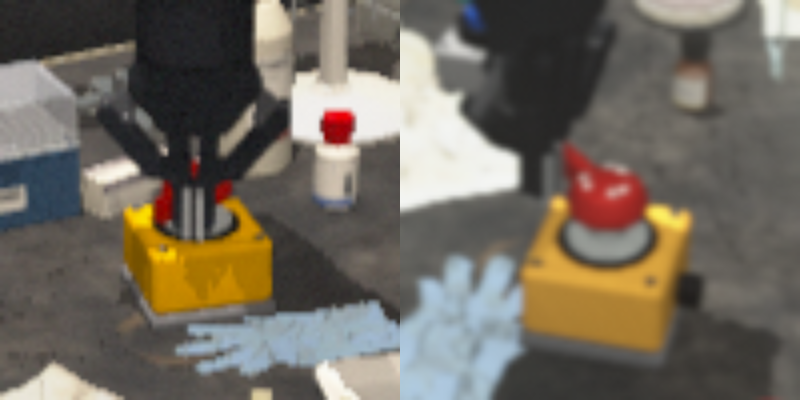

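The mushroom appears twisted well round and risen. I retreat along the same arc, then go up.

>>> {"method": "servo_tool", "body": {"series": [[-1,-0.3,-0.5,0,0,0,8],[-1,-0.55,-1.25,0,0,0,18],[-1,-0.7,-2,0,0,0,28],[-1,-0.7,-2.75,0,0,0,38],[-1,-0.6,-3.5,0,0,0,48],[-1,-0.5,-4.5,0,0,0,48],[-1,-0.5,-4.5,3,0,0,40],[-1,-0.5,-4,7,0,0,34],[-1,2,-1,8,0,0,34],[-1,6,-1,8,0,0,34],[-1,7.5,-2,8,0,0,34],[-1,7.5,-2,8,0,0,34]]}}

```text
time: 10.52
ee_pos: [0.579, -0.0397, 0.3213]
tcp_rot: [0.007, -3.141, 0.003]
contact_force: [0.4, 0.5, 0.6]
width: -0.0
grasp_force: 0.0
```

```bash
python3 - <<'E'
from h import *
s=r.read_state(); print(s['time'],s['contact_force'],s['ee_pos'],s['tcp_rot'])
A=eyes.get_image('scene');B=eyes.get_image('side');W=eyes.get_image('wrist')
for I,b in ((A,(258,170,302,225)),(B,(245,205,298,268))): print(blob(I,b,(0,150,80),(8,255,255)))
f=lambda I,x,y:cv2.resize(I[y:y+75,x:x+75],(300,300))
cv2.imwrite('pics/rel.png',np.hstack([f(A,242,162),f(B,235,193),][:2])[:,:,::-1])
E
```

```text
10.525 [0.4353366  0.47934952 0.58574945] [ 0.57903401 -0.03972144  0.32132689] [ 6.73956605e-03 -3.14090273e+00  2.53499698e-03]
(array([279.24137931, 186.64942529]), array([270, 180,  18,  16, 174]))
(array([267.14590747, 218.70818505]), array([251, 212,  31,  15, 281]))
```

View pics/rel.png

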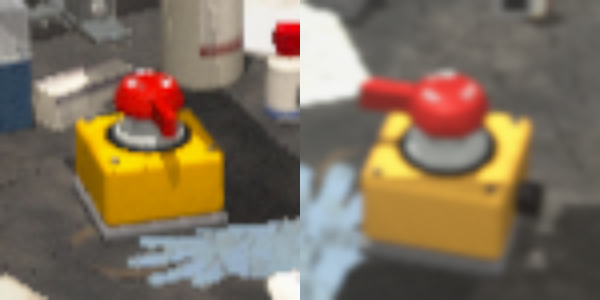

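Released: the red blobs are back at their original pixels, mushroom up and lug back at rest. Now to the reset button, with one closer look.

>>> {"method": "servo_tool", "body": {"series": [[-1,-1,6,0,0,0,0],[-1,-2,12,0,0,0,0],[-1,-4,18,0,0,0,0],[-1,-5,24,0,0,0,0],[-1,-6,25.3,0,0,0,0],[-1,-6,25.3,0,0,0,0],[-1,-6,25.3,0,0,0,0]]}}

```text
time: 11.55
ee_pos: [0.5193, 0.2129, 0.3219]
tcp_rot: [-0.009, 3.141, -0.001]
contact_force: [0.6, 0.6, 0.6]
width: -0.0001
grasp_force: 0.0
```

```bash
python3 - <<'E'
from h import *
s=r.read_state(); print(s['time'],s['ee_pos'],s['tcp_rot'],np.round(s['qpos'],2))
p=eyes.camera_params('wrist'); im=eyes.get_image('wrist')
e=proj(p,(.457,.2135,.062));print(e)
u,t=blob(im,(e[0]-60,max(e[1]-60,0),e[0]+60,e[1]+60),(105,120,50),(130,255,255));print(u,t,onplane(p,u,.062))
w=np.load('w1.npz');q=dict(camera_matrix=w['K'],view=w['V']);print(tri(p,u,q,(483.1,150.9)))
E
```

```text
11.55 [0.51925783 0.21290552 0.32194961] [-9.28905780e-03  3.14117659e+00 -5.57312789e-04] [-0.86  0.22  0.45  1.81 -0.1   1.13  1.2 ]
[258.2751426  120.19283364]
[259.51304348 122.42826087] [243 104  35  36 920] [0.45872385 0.21449632 0.062     ]
[0.4584073  0.21457656 0.05978032]
```

>>> {"method": "servo_tool", "body": {"series": [[-1,-4,0.1,-2,0,0,0],[-1,-6.1,0.1,-5,0,0,0],[-1,-6.1,0.1,-7.5,0,0,0],[-1,-6.1,0.1,-8.2,0,0,0],[-1,-6.1,0.1,-8.2,0,0,0]]}}

```text
time: 12.22
ee_pos: [0.4585, 0.2152, 0.2399]
tcp_rot: [-0.011, 3.142, -0.001]
contact_force: [-0.1, 0.4, 0.6]
width: 0.0
grasp_force: 0.0
```

>>> {"method": "servo_tool", "body": {"series": [[-1,0,0,-0.2,0,0,0],[-1,0,0,-0.4,0,0,0],[-1,0,0,-0.6,0,0,0],[-1,0,0,-0.7,0,0,0],[-1,0,0,-0.7,0,0,0]]}}

```text
time: 12.85
ee_pos: [0.4583, 0.216, 0.2331]
tcp_rot: [-0.013, 3.14, 0.001]
contact_force: [3.1, -1.1, 3.0]
width: -0.0002
grasp_force: 1.9
```

>>> {"method": "servo_tool", "body": {"series": [[-1,0,-0.1,-0.1,0,0,0],[-1,0,-0.1,-0.2,0,0,0],[-1,0,-0.1,-0.3,0,0,0],[-1,0,-0.1,-0.3,0,0,0]]}}

```text
time: 13.35
ee_pos: [0.4582, 0.2155, 0.2312]
tcp_rot: [-0.014, 3.141, 0.003]
contact_force: [-2.6, -0.6, 21.7]
width: -0.0001
grasp_force: 10.7
```

Hard stop reached (force well above the 5 N spring). Let go and check.

>>> {"method": "servo_tool", "body": {"series": [[-1,0,0,0.3,0,0,0],[-1,0,0,1,0,0,0],[-1,0,0,4,0,0,0],[-1,2,0,9,0,0,0],[-1,6,0,12,0,0,0],[-1,6,0,12,0,0,0],[-1,6,0,12,0,0,0]]}}

```text
time: 14.22
ee_pos: [0.5168, 0.2148, 0.3483]
tcp_rot: [0.013, -3.139, 0.002]
contact_force: [-1.0, 0.1, -1.4]
width: 0.0004
grasp_force: 0.0
```

```bash
python3 - <<'E'
from h import *
s=r.read_state(); print(s['time'],s['contact_force'],s['ee_pos'])
A=eyes.get_image('scene');B=eyes.get_image('side')
for I,b in ((A,(190,222,218,260)),(B,(228,165,256,200))): print(blob(I,b,(105,120,50),(130,255,255)))
for I,b in ((A,(258,170,302,225)),(B,(245,205,298,268))): print(blob(I,b,(0,150,80),(8,255,255)))
cv2.imwrite('pics/end.png',np.vstack([A[120:300],B[100:340]])[:,:,::-1])
E
```

```text
14.225 [-0.96453781  0.10535353 -1.39858627] [0.51681863 0.21475341 0.34832704]
(array([201.63461538, 231.25961538]), array([196, 227,  12,  10, 104]))
(array([241.01408451, 173.05633803]), array([236, 170,  11,   8,  71]))
(array([279.20571429, 186.6       ]), array([270, 180,  18,  16, 175]))
(array([267.23666667, 218.45333333]), array([250, 212,  33,  15, 300]))
```

View pics/end.png

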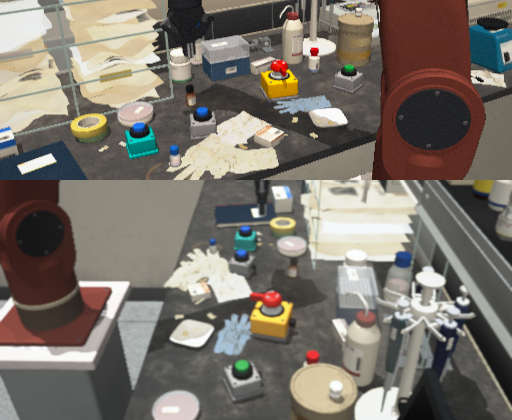

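Everything stands as at the start: the blue button is back out at (203,113), the mushroom is up at (280,67), and the bystanders are unmoved. Handing in.

```bash
python3 -c "
from rig import r
print(r.finish_job())"
```

```text
the job is handed in; nothing more can be done
None
```

The emergency-stop test is done and handed in at about 14 s: the mushroom was pressed and stayed latched with the hand off, its lug was twisted clockwise until it sprang back up, and the blue reset was pressed to its stop and let go (peak readings about 30 N on the mushroom and 22 N on the reset), with the start button untouched and the bystanders where they were in the last pictures.

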